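# Clear a jammed mushroom from the feed chute

## Task

Clear the feed chute: a mushroom is jammed crosswise in its narrowing slope, under the clear guard. Push it back up the slope onto the flat pan, lift it out from there, and lay both it and the mushroom already waiting on the pan in the yellow basket, gently and without dropping them. Leave the basket where it stands and do not disturb the other things on the bench.

Things in the scene. Friction and masses are not known exactly. Their poses are not given: they have to be found in the camera images.
- chute: steel feed chute with a slippery blue-grey floor, fixed to the bench: a level pan, and a slope that falls from it towards -x at 24 degrees, 195 mm long to its open lower end. Origin on the bench under the edge where pan meets slope (x = 0, 115 mm above the bench), mid-width; x points uphill, level, from outlet to pan; y across; z up
- pan (a point): centre of the pan's level floor, on the floor, 115 mm above the bench; axes as the chute. The pan spans chute x = 0 to 180 mm and y = -100 to 100 mm, with 32 mm high, 4 mm thick walls on its sides and its end at x = 180 mm
- narrows (a point): mid-width on the slope's floor, 115 mm down the slope from the pan's edge; axes as the chute. Side walls 48 mm high, square to the slope, close in from 100 mm either side of the middle at the pan's edge to 33 mm here, then run parallel down to the outlet
- guard (a point): mid-width on the slope's floor under the middle of the clear guard (67 mm down the slope); axes as the chute. The guard covers 30 to 105 mm down the slope, 48 to 53 mm above its floor, but for a slot 60 mm wide along the middle (yellow edges, open at both ends): too narrow to lift the mushroom through, but closed fingers reach down through it and can move along it
- jammed_mid (a point): king oyster mushroom, rigid, about 60 g, jammed crosswise between the closing walls under the guard. 100 mm long: ivory foot 41 mm across, waist 31 mm across (from 6 mm towards the foot to 24 mm towards the cap), brown cap 41 mm across. Point: mid-length on its long axis, 20 mm above the surface it lies on; long axis y, cap to +y. 16-sided: stays on the level, rolls down the slope
- waiting_mid (a point): king oyster mushroom, rigid, about 60 g, lying any way round on the pan, in the way. 100 mm long: ivory foot 41 mm across, waist 31 mm across (from 6 mm towards the foot to 24 mm towards the cap), brown cap 41 mm across. Point: mid-length on its long axis, 20 mm above the surface it lies on; long axis y, cap to +y. 16-sided: stays on the level, rolls down the slope
- yellow_basket: yellow open basket, 220 (x) x 180 (y) x 65 mm high, walls and floor 4 mm thick, 0.9 kg, loose on the bench. Origin at the centre of its underside; z up. It and the blue basket may have changed places
- blue_basket: blue basket of the same size, origin and axes likewise; not to be used
- spray: white bottle with red cap, 60 mm across, 190 mm high; origin at the centre of its underside
- spawn_jar: amber jar, 76 mm across, 120 mm high; origin at the centre of its underside
- bowl: steel bowl, 110 mm across, 45 mm high; origin at the centre of its underside
- can: green can, 66 mm across, 100 mm high; origin at the centre of its underside
- brush: hand brush lying on the bench along its x, under 40 mm high
- tape: roll of tape lying flat, 90 mm across, 24 mm high; origin at the centre of its underside

How it is judged:
By the outcome, as a careful person would: the job done as asked, in the order asked, and still so for the second after the job is handed in, with the robot touching nothing.
It also fails if it takes over 72 s, if anything falls off the work surface, if the arm or the gripper's body presses on something with over 40 N, if the wrist force passes 120 N, or if a joint passes its speed limit or range.

## Robot

A 7-joint arm with a two-finger parallel gripper is mounted at the origin on the work surface. World frame = base frame: x ahead of the robot, y to its left, z up, the work surface at z = 0. Lengths are in m, angles in degrees, forces in N, time in s.
With the tool pointing down it reaches from about 0.4 to 0.875 m from the base axis. Payload 6.5 kg.
Tool frame: the origin (TCP) lies on the centre line of the jaws, within the pads' length; the fingertips stand 11 mm ahead of it and the grasp point (between the pads) lies 8 mm behind it; z points along the fingers, y is the line along which they close (so a half turn about z gives the same grasp; the last joint's range is limited). The gripper opens to 85 mm and grips with 20 to 120 N. Pads are 22 mm wide; open, the fingers measure 114 mm over their backs; the gripper's body (76 mm by 85 mm) begins 54 mm behind the grasp point. The pads swing forward as they close: fully open they stand 13 mm farther back than shut.
Start: joints at [-69.454, 30.733, -0.252, 88.115, 0.149, 61.152, -4.079], TCP at [0.268, 0.592, 0.242] pointing down, gripper open.
Joint ranges: [-154.64, 154.64], [-21.42, 123.67], [-72.66, 72.17], [13.99, 137.28], [-74.86, 254.86], [10.95, 109.41], [-158.01, 158.01]. Speed limits (degrees/s): [136.94, 136.94, 180, 180, 180, 180, 180].

## Interface

Orientations are given as a 3x3 rotation matrix whose columns are the frame's x, y, z axes.
In Python, from cell import bot gives the robot as it stands.
- The arm moves only by the shell command python3 -m crank 'ROWS' [FORCE]. ROWS is JSON, a list of rows, each an object of numbers: "x", "y", "z": the shift along the tool's x, y, z in m; "wx", "wy", "wz": the turn, a rotation vector about the tool's x, y, z in rad; "claw": the closure, from -1 (fully open) to 1 (shut). In form: [{"x": .., "y": .., "z": .., "wx": .., "wy": .., "wz": .., "claw": ..}, ...]. A call has 1 to 8 rows; each row is the pose to reach, as a shift and turn from the pose commanded when the call began, along the tool's axes at that moment; what a row does not reach only later rows make up. A row lasts 1/8 s, in which the tool goes at most 62.5 mm and 10.7 degrees, less where a joint would pass 70% of its speed; a pose out of reach is approached as far as the arm can. A call with a gripper value outside its range is refused whole. The fingers move at their own pace and stop on an object; FORCE is the grip in N (left out, the last holds). Time passes only in rows, so rows that repeat a pose let the fingers close. It gives the time, the measured TCP pose, the force, the opening and the grip force at its end, in the units of the state.
- bot.observe(): the state, without advancing time (a new reading comes with each control period).
- bot.capture(name): name is "scene" or "side" or "wrist"; returns the picture (400x640x3 uint8, blue, green, red); there is no depth.
- bot.get_calibration(name): a dict with "camera_matrix" (3x3 intrinsics, pixels), "origin" and "rotation" of the camera in the world; the wrist camera has in their place "T_tool_cam" (4x4, takes a point from camera to tool coordinates, whose origin is the TCP and whose axes are the flange's). Camera axes: x right, y up, looking along -z (the intrinsics and any distortion apply to the point x, -y, -z); pixel columns grow to the right and rows downward; lengths in m; the calibration is good to about 2 mm. A picture is of the moment at which its call begins: read the wrist's pose just before it. get_calibration takes no time and is no camera call.
- bot.hand_in(): hands the job in; it is judged then, once.
Trained networks look in the newest picture that a camera, given by its name, has taken for a name from the list of things; names that differ only in an ending like _2 or _b are one class to them, and where a whole thing is asked for, a point or a joint stands for the part that bears it (a point fixed in the world has none). Each returns a list of dicts, best first, with "confidence" (0 to 1); they miss things now and then, are a little off and sometimes report something else, mostly with a low value. They report only what shows in the picture. A call takes as long as a camera call.
- bot.trace(camera, thing): "pixels" (400x640 bool, what is visible of it) and "rect" ([left, top, right, bottom] in pixels, round what is visible of it).
The state is a dict: "time": time; "q": joint angles; "joint_velocities": joint speeds; "effort": joint torques, N m; "ee_pos": TCP position; "tool_rot": TCP orientation; "wrist_force": force on the tool from outside, world axes, zero at the start; "torque": the same for the moment, N m; "width": finger opening in m; "grip_force": force on a finger pad.
Only numpy, scipy, OpenCV 4.12 (cv2) and the standard library are available. Lean on these libraries where they do the work, as an engineer would, in place of code of your own. Each camera call takes 0.05 s, during which the arm holds its last target. There are 200 camera calls.

## Working session

There is one attempt and no reset: what is moved stays moved. The work goes in short steps, Python scripts to look and compute and a shell command to move; the robot and the scene stay as the last step left them, time stands still between calls to the robot, and variables do not carry over. Pictures are saved under pics/ and viewed, at most 10 in all, crops included, and the job is handed in when it is done.

```bash
ls; mkdir -p pics
python3 - <<'E'
from cell import bot
import cv2,numpy as np
s=bot.observe();print(s['time'],s['ee_pos'],s['tool_rot'],s['width'])
a=bot.capture('scene');b=bot.capture('side')
cv2.imwrite('pics/a.png',a);cv2.imwrite('pics/b.png',b)
for c in('scene','side','wrist'):print(c,bot.get_calibration(c))
for c in('scene','side'):
  for t in('chute','jammed_mid','yellow_basket','blue_basket'):
    for r in bot.trace(c,t)[:3]:
      ys,xs=np.nonzero(r['pixels']);print(c,t,round(r['confidence'],2),r['rect'],xs.mean().round(1),ys.mean().round(1))
E
```

```text
pics
0.0 [0.26764484 0.59168375 0.24141666] [[-9.11163303e-01  4.12045001e-01 -5.94381137e-04]
 [ 4.12045413e-01  9.11161916e-01 -1.59393270e-03]
 [-1.15194547e-04 -1.69724501e-03 -9.99998553e-01]] 0.0852906494553643
scene {'camera_matrix': array([[425.30406782,   0.        , 320.65853245],
       [  0.        , 425.30406782, 204.25237428],
       [  0.        ,   0.        ,   1.        ]]), 'origin': array([ 1.09669777, -0.48787905,  0.79880566]), 'rotation': array([[ 0.64926305, -0.51397528,  0.56061297],
       [ 0.76053896,  0.44471765, -0.47308212],
       [-0.00616197,  0.73352275,  0.67963697]])}
side {'camera_matrix': array([[415.4132238 ,   0.        , 319.53340463],
       [  0.        , 415.4132238 , 195.95890029],
       [  0.        ,   0.        ,   1.        ]]), 'origin': array([ 0.42890692, -0.76540005,  0.99861488]), 'rotation': array([[ 0.98462081,  0.13862228, -0.10632836],
       [-0.17457084,  0.75680981, -0.62989201],
       [-0.00684672,  0.63876661,  0.76937009]])}
wrist {'camera_matrix': array([[311.27875314,   0.        , 326.00260536],
       [  0.       
[... 233 characters left out ...]
7562e-03,
         1.26666635e-04],
       [ 1.65418096e-03,  3.08991783e-01, -9.51063269e-01,
        -1.30329304e-01],
       [ 0.00000000e+00,  0.00000000e+00,  0.00000000e+00,
         1.00000000e+00]])}
scene chute 0.55 [334.9, 121.0, 478.0, 236.1] 401.9 175.8
scene jammed_mid 0.63 [362.9, 176.1, 390.9, 194.3] 375.2 185.2
scene yellow_basket 0.88 [234.0, 213.3, 360.6, 324.9] 296.8 270.4
scene blue_basket 0.96 [96.0, 237.6, 237.6, 361.5] 167.9 297.2
side chute 0.63 [270.6, 86.5, 348.9, 194.8] 310.8 135.4
side jammed_mid 0.58 [309.9, 142.3, 329.2, 154.9] 318.3 149.6
side jammed_mid 0.3 [271.6, 83.6, 354.0, 198.7] 311.0 135.1
side yellow_basket 0.65 [289.5, 197.5, 394.6, 282.2] 341.0 239.3
```

View pics/a.png

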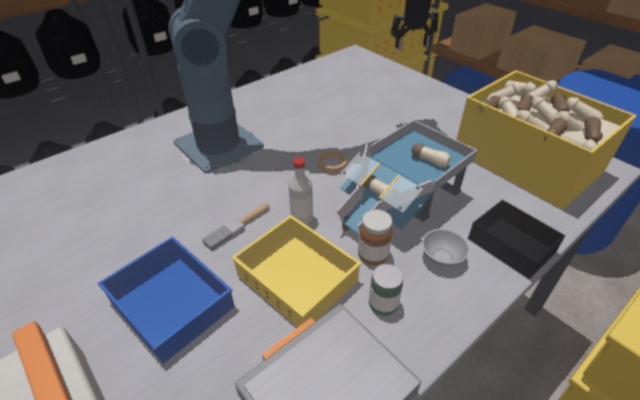

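View pics/b.png

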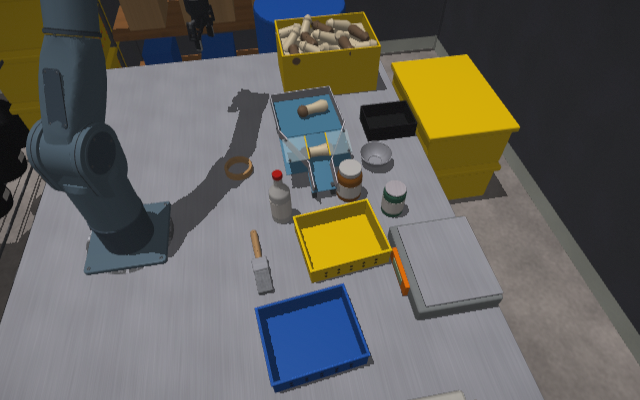

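```bash
cat > h.py <<'E'
from cell import bot
import cv2,numpy as np
from scipy.optimize import minimize
def cam(c,state=None):
    k=bot.get_calibration(c)
    if c=='wrist':
        s=state or bot.observe();R=np.array(s['tool_rot']);T=k['T_tool_cam']
        return k['camera_matrix'],R@T[:3,:3],np.array(s['ee_pos'])+R@T[:3,3]
    return k['camera_matrix'],k['rotation'],k['origin']
def proj(C,P):
    K,R,o=C;p=(np.asarray(P)-o)@R*[1,-1,-1];u=p@K.T;return u[:,:2]/u[:,2:]
def ray(C,uv,z):
    K,R,o=C;d=R@(np.linalg.inv(K)@[uv[0],uv[1],1]*[1,-1,-1]);return o+d*(z-o[2])/d[2]
def pose(p,P):
    x,y,a=p;c,s=np.cos(a),np.sin(a);P=np.asarray(P);return np.c_[x+c*P[:,0]-s*P[:,1],y+s*P[:,0]+c*P[:,1],P[:,2]]
def iou(p,parts,views):
    t=0
    for C,m in views:
        M=np.zeros(m.shape,np.uint8)
        for P in parts:cv2.fillConvexPoly(M,np.round(cv2.convexHull(proj(C,pose(p,P)).astype(np.float32))*16).astype(np.int32),1,shift=4)
        M=M>0;t-=(M&m).sum()/(M|m).sum()
    return t/len(views)
def fit(p0,parts,views):
    best=None
    for da in(-.3,-.15,0,.15,.3):
        q=np.array(p0)+[0,0,da]
        r=minimize(iou,q,(parts,views),'Nelder-Mead',options=dict(initial_simplex=[q,q+[.02,0,0],q+[0,.02,0],q+[0,0,.1]]))
        if best is None or r.fun<best.fun:best=r
    return best.x,best.fun
def box(x0,x1,y,z0,z1):return [(a,b,c) for a in(x0,x1) for b in(-y,y) for c in(z0,z1)]
T=np.radians(24)
def sl(s,y,h):return(-s*np.cos(T)-h*np.sin(T),y,.115-s*np.sin(T)+h*np.cos(T))
CH=[box(0,.184,.104,.111,.147),[sl(s,k*w,h) for s,w in((0,.104),(.115,.037)) for k in(-1,1) for h in(0,.048)],[sl(s,k*.037,h) for s in(.115,.195) for k in(-1,1) for h in(0,.048)]]
BK=[box(-.11,.11,.09,0,.065)]
E
python3 - <<'E'
from h import *
C={c:cam(c) for c in('scene','side')}
def tr(c,t):
    return [r for r in bot.trace(c,t)]
ch=[(C[c],tr(c,'chute')[0]['pixels']) for c in C]
yb=[(C[c],tr(c,'yellow_basket')[0]['pixels']) for c in C]
g=ray(C['side'],(310,135),.1);print('chute guess',g)
p,f=fit([g[0],g[1],np.pi/2],CH,ch);print('chute',p,np.degrees(p[2]),f)
for v in ch: print(iou(p,CH,[v]))
q=ray(C['side'],(341,239),.03);p2,f=fit([q[0],q[1],np.pi/2],BK,yb);print('yb90',p2,np.degrees(p2[2]),f)
p2,f=fit([q[0],q[1],0],BK,yb);print('yb0',p2,np.degrees(p2[2]),f)
np.save('chute.npy',p)
for c in C:
    for r in tr(c,'waiting_mid')[:4]:
        ys,xs=np.nonzero(r['pixels']);print(c,r['confidence'],r['rect'],ray(C[c],(xs.mean(),ys.mean()),.135)[:2])
for t in('spray','spawn_jar','can','bowl','brush'):
    for c in C:
        r=tr(c,t)
        if r:
            l,tp,rr,b=r[0]['rect'];print(t,c,round(r[0]['confidence'],2),ray(C[c],((l+rr)/2,(tp+b)/2),.05)[:2])
for c in C:
    im=cv2.imread(f'pics/{"a" if c=="scene" else "b"}.png')
    for P in CH: cv2.polylines(im,[np.round(cv2.convexHull(proj(C[c],pose(p,P)).astype(np.float32))).astype(int)],True,(0,0,255),1)
    x=im[80:280,230:490] if c=='scene' else im[70:270,230:490]
    cv2.imwrite(f'pics/o_{c}.png',cv2.resize(x,None,fx=2.9,fy=2.9))
E
```

```text
chute guess [0.56736041 0.22564152 0.1       ]
chute [0.57239969 0.21434064 1.60692387] 92.06995600519603 -0.7343573887230618
-0.7104913678618858
-0.7582234095842377
yb90 [ 0.59164035 -0.13487916  1.41801028] 81.24600458090194 -0.7603015861618416
yb0 [ 0.59179415 -0.13530743  0.11898894] 6.817563875937576 -0.9725502206226286
scene 0.8 [410.4, 145.8, 450.7, 167.9] [0.5927988  0.31603933]
side 0.59 [299.3, 98.5, 326.4, 114.8] [0.59028058 0.31823284]
spray scene 0.77 [0.40334129 0.03079468]
spray side 0.64 [0.66334159 0.05608444]
spawn_jar scene 0.87 [0.6620739  0.05493043]
spawn_jar side 0.93 [0.66058761 0.05429453]
can scene 0.68 [ 0.77465416 -0.04491752]
can side 0.75 [ 0.77543127 -0.03403799]
bowl scene 0.72 [0.78642123 0.15415646]
bowl side 0.82 [0.77379347 0.15801433]
brush scene 0.6 [ 0.41251538 -0.17524803]
brush side 0.87 [ 0.36939539 -0.17998545]
```

View pics/o_side.png

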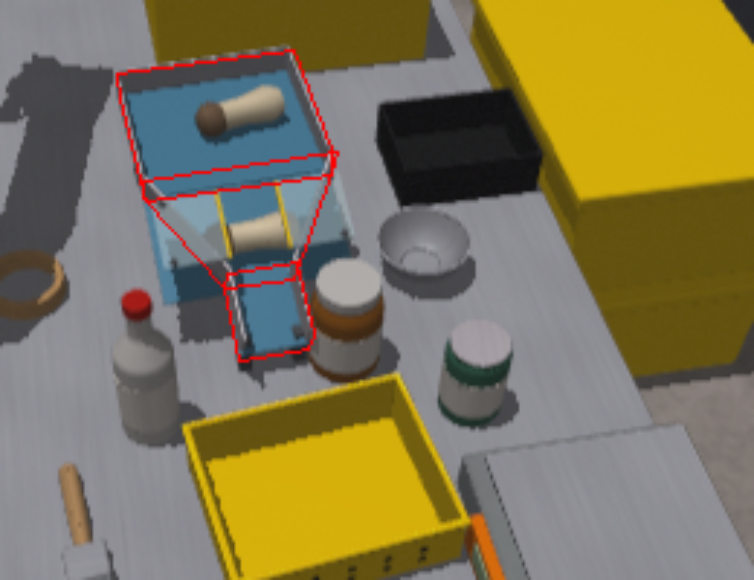

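```bash
cat >> h.py <<'E'
from scipy.spatial.transform import Rotation as Ro
GD=[[sl(s,k*.1,h) for s in(.03,.105) for k in(-1,1) for h in(.048,.053)]]
def axes(x,z):
    z=np.array(z,float)/np.linalg.norm(z);x=np.array(x,float);x-=z*(x@z);x/=np.linalg.norm(x);return np.c_[x,np.cross(z,x),z]
def go(p,R=None):
    s=bot.observe();R0=np.array(s['tool_rot']);d=R0.T@(np.array(p)-s['ee_pos'])
    w=np.zeros(3) if R is None else Ro.from_matrix(R0.T@R).as_rotvec()
    print('shift',d.round(4),'w',w.round(3),'deg',np.degrees(np.linalg.norm(w)).round(1),'dist',np.linalg.norm(d).round(3))
E
python3 - <<'E'
from h import *
C={c:cam(c) for c in('scene','side')}
ch=[(C[c],bot.trace(c,'chute')[0]['pixels']) for c in C]
p,f=fit(np.load('chute.npy'),CH+GD,ch);print(p,np.degrees(p[2]),f);np.save('chute.npy',p)
go((.58,.25,.36),axes((-1,0,0),(0,0,-1)))
E
```

```text
[0.57203957 0.21790641 1.61119775] 92.31483081017272 -0.7843524691462436
shift [-0.4254 -0.1832 -0.1177] w [-0.     0.    -0.425] deg 24.3 dist 0.478
```

```bash
python3 -m crank '[{"x":-0.05,"y":-0.02,"z":-0.03,"wz":-0.06,"claw":-1},{"x":-0.1,"y":-0.043,"z":-0.05,"wz":-0.12,"claw":-1},{"x":-0.155,"y":-0.066,"z":-0.07,"wz":-0.18,"claw":-1},{"x":-0.21,"y":-0.09,"z":-0.09,"wz":-0.24,"claw":-1},{"x":-0.265,"y":-0.113,"z":-0.105,"wz":-0.3,"claw":-1},{"x":-0.32,"y":-0.137,"z":-0.118,"wz":-0.36,"claw":-1},{"x":-0.375,"y":-0.16,"z":-0.118,"wz":-0.425,"claw":-1},{"x":-0.425,"y":-0.183,"z":-0.118,"wz":-0.425,"claw":-1}]'
python3 -m crank '[{"claw":-1},{"claw":-1}]'
python3 - <<'E'
from h import *
s=bot.observe();print(s['time'],s['ee_pos'],s['tool_rot'].round(3))
C=cam('wrist',s);im=bot.capture('wrist')
m=bot.trace('wrist','chute')[0];print(m['confidence'],m['rect'])
p0=np.load('chute.npy')
p,f=fit(p0,CH+GD,[(C,m['pixels'])]);print('chute',p,np.degrees(p[2]),f,'old',iou(p0,CH+GD,[(C,m['pixels'])]))
for r in bot.trace('wrist','waiting_mid'):
    ys,xs=np.nonzero(r['pixels']);X=np.array([ray(C,(a,b),.135)[:2] for a,b in zip(xs[::5],ys[::5])])
    c=X.mean(0);w,v=np.linalg.eigh(np.cov((X-c).T));print(round(r['confidence'],2),r['rect'],c,np.degrees(np.arctan2(v[1,1],v[0,1])))
for P in CH+GD:
    for q,col in((p0,(0,0,255)),(p,(0,255,0))):cv2.polylines(im,[np.round(cv2.convexHull(proj(C,pose(q,P)).astype(np.float32))).astype(int)],True,col,1)
cv2.imwrite('pics/w1.png',im)
E
```

```text
1.4 [0.26787175 0.59223161 0.2422842 ] [[-0.911  0.412  0.   ]
 [ 0.412  0.911 -0.   ]
 [-0.    -0.    -1.   ]]
0.95 [155.8, 339.0, 272.5, 395.0]
chute [0.5672113  0.21482418 2.01068028] 115.20349408072347 -0.11466942148760331 old 0.0
0.55 [157.3, 341.7, 274.8, 400.0] [0.38299948 0.45214309] 92.80185490988015validation failed for argument at $[0]...
validation failed for argument at $[0]...
```

View pics/w1.png

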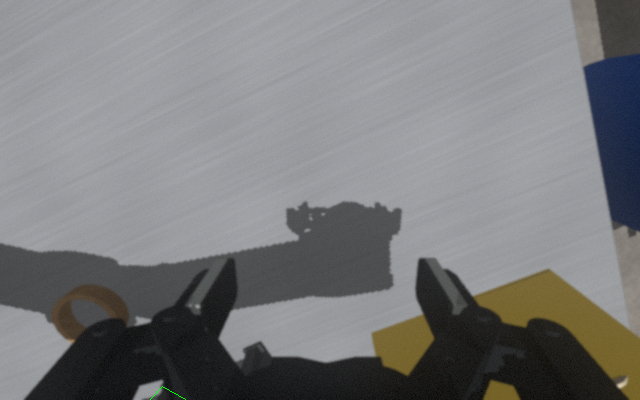

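```bash
python3 -m crank '[{"x":-0.05,"y":-0.02,"z":-0.03,"wx":0,"wy":0,"wz":-0.06,"claw":-1},{"x":-0.1,"y":-0.043,"z":-0.05,"wx":0,"wy":0,"wz":-0.12,"claw":-1},{"x":-0.155,"y":-0.066,"z":-0.07,"wx":0,"wy":0,"wz":-0.18,"claw":-1},{"x":-0.21,"y":-0.09,"z":-0.09,"wx":0,"wy":0,"wz":-0.24,"claw":-1},{"x":-0.265,"y":-0.113,"z":-0.105,"wx":0,"wy":0,"wz":-0.3,"claw":-1},{"x":-0.32,"y":-0.137,"z":-0.118,"wx":0,"wy":0,"wz":-0.36,"claw":-1},{"x":-0.375,"y":-0.16,"z":-0.118,"wx":0,"wy":0,"wz":-0.425,"claw":-1},{"x":-0.43,"y":-0.183,"z":-0.118,"wx":0,"wy":0,"wz":-0.425,"claw":-1}]'
python3 -m crank '[{"x":-0.04,"y":0,"z":0,"wx":0,"wy":0,"wz":0,"claw":-1},{"x":-0.04,"y":0,"z":0,"wx":0,"wy":0,"wz":0,"claw":-1},{"x":-0.04,"y":0,"z":0,"wx":0,"wy":0,"wz":0,"claw":-1}]'
cat > look.py <<'E'
from h import *
import sys
s=bot.observe();print(s['time'],s['ee_pos'],s['tool_rot'].round(3))
C=cam('wrist',s);im=bot.capture('wrist')
p0=np.load('chute.npy');p=p0
m=bot.trace('wrist','chute')
if m:
    m=m[0];print(m['confidence'],m['rect'])
    p,f=fit(p0,CH+GD,[(C,m['pixels'])]);print('chute',p,np.degrees(p[2]),f,'old',iou(p0,CH+GD,[(C,m['pixels'])]))
for r in bot.trace('wrist','waiting_mid'):
    ys,xs=np.nonzero(r['pixels']);X=np.array([ray(C,(a,b),.135)[:2] for a,b in zip(xs[::5],ys[::5])])
    c=X.mean(0);w,v=np.linalg.eigh(np.cov((X-c).T));print(round(r['confidence'],2),r['rect'],c,np.degrees(np.arctan2(v[1,1],v[0,1])),w**.5)
for P in CH+GD:
    for q,col in((p0,(0,0,255)),(p,(0,255,0))):cv2.polylines(im,[np.round(cv2.convexHull(proj(C,pose(q,P)).astype(np.float32))).astype(int)],True,col,1)
cv2.imwrite(sys.argv[1],im)
E
python3 look.py pics/w2.png
```

```text
time: 2.55
ee_pos: [0.5854, 0.2468, 0.3608]
tool_rot: [[-1.0, -0.001, 0.001], [-0.001, 1.0, 0.001], [-0.001, 0.001, -1.0]]
wrist_force: [1.4, 0.4, -0.3]
width: 0.0855
grip_force: 0.0
time: 2.92
ee_pos: [0.6235, 0.249, 0.3601]
tool_rot: [[-1.0, -0.001, -0.001], [-0.001, 1.0, 0.0], [0.001, 0.0, -1.0]]
wrist_force: [-0.5, -0.6, -0.4]
width: 0.0854
grip_force: 0.0
2.925 [0.62348877 0.24898712 0.36005437] [[-1.    -0.001 -0.001]
 [-0.001  1.     0.   ]
 [ 0.001  0.    -1.   ]]
0.75 [148.8, 4.4, 480.8, 214.8]
chute [0.5696347  0.22151561 1.62146415] 92.90305220123513 -0.8751675749081602 old -0.8426379366634019
0.77 [362.8, 93.2, 410.0, 184.0] [0.58764295 0.3147132 ] -165.5761735241677 [0.01005183 0.03019696]
```

View pics/w2.png

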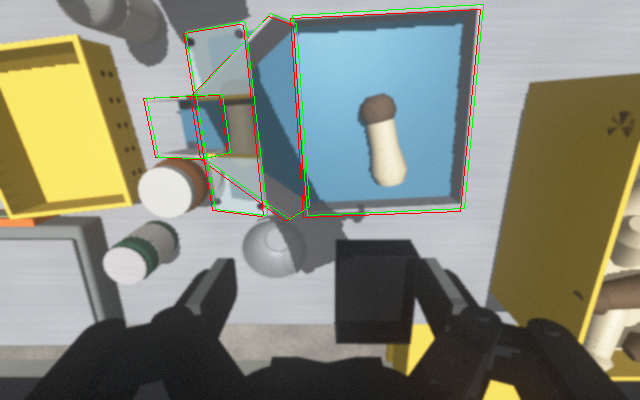

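Run:
```python
from h import *
np.save('chute.npy',np.array([.570,.2208,np.radians(92.8)]))
go((.580,.313,.131),axes((-.97,-.243,0),(0,0,-1)))
```

```text
shift [0.0431 0.0637 0.2297] w [ 0.001  0.    -0.244] deg 14.0 dist 0.242
```

```bash
python3 -m crank '[{"x":0.025,"y":0.035,"z":0.03,"wx":0,"wy":0,"wz":-0.12,"claw":-1},{"x":0.043,"y":0.064,"z":0.07,"wx":0,"wy":0,"wz":-0.244,"claw":-1},{"x":0.043,"y":0.064,"z":0.12,"wx":0,"wy":0,"wz":-0.244,"claw":-1},{"x":0.043,"y":0.064,"z":0.165,"wx":0,"wy":0,"wz":-0.244,"claw":-1},{"x":0.043,"y":0.064,"z":0.2,"wx":0,"wy":0,"wz":-0.244,"claw":-1},{"x":0.043,"y":0.064,"z":0.222,"wx":0,"wy":0,"wz":-0.244,"claw":-1},{"x":0.043,"y":0.064,"z":0.229,"wx":0,"wy":0,"wz":-0.244,"claw":-1},{"x":0.043,"y":0.064,"z":0.229,"wx":0,"wy":0,"wz":-0.244,"claw":-1}]'
python3 -m crank '[{"x":0,"y":0,"z":0,"wx":0,"wy":0,"wz":0,"claw":0},{"x":0,"y":0,"z":0,"wx":0,"wy":0,"wz":0,"claw":0.4},{"x":0,"y":0,"z":0,"wx":0,"wy":0,"wz":0,"claw":1},{"x":0,"y":0,"z":0,"wx":0,"wy":0,"wz":0,"claw":1},{"x":0,"y":0,"z":0,"wx":0,"wy":0,"wz":0,"claw":1},{"x":0,"y":0,"z":0,"wx":0,"wy":0,"wz":0,"claw":1}]' 25
```

```text
time: 4.08
ee_pos: [0.5811, 0.3127, 0.1319]
tool_rot: [[-0.97, -0.242, 0.0], [-0.242, 0.97, 0.0], [-0.0, 0.0, -1.0]]
wrist_force: [0.6, -0.4, -0.5]
width: 0.0855
grip_force: 0.0
time: 4.82
ee_pos: [0.5815, 0.3124, 0.1318]
tool_rot: [[-0.97, -0.242, 0.001], [-0.242, 0.97, 0.0], [-0.001, 0.0, -1.0]]
wrist_force: [-1.5, 0.1, 5.1]
width: 0.03
grip_force: 26.5
```

```bash
python3 -m crank '[{"x":0,"y":0,"z":-0.02,"wx":0,"wy":0,"wz":0,"claw":1},{"x":0,"y":0,"z":-0.06,"wx":0,"wy":0,"wz":0,"claw":1},{"x":0,"y":0,"z":-0.11,"wx":0,"wy":0,"wz":0,"claw":1},{"x":0,"y":0,"z":-0.15,"wx":0,"wy":0,"wz":0,"claw":1},{"x":0,"y":0,"z":-0.17,"wx":0,"wy":0,"wz":0,"claw":1}]'
python3 - <<'E'
from h import *
print(bot.observe()['q'])
go((.543,-.132,.30),axes((-.118,.993,0),(0,0,-1)))
go((.543,-.132,.30),axes((.118,-.993,0),(0,0,-1)))
E
```

```text
time: 5.45
ee_pos: [0.5821, 0.3127, 0.3052]
tool_rot: [[-0.97, -0.242, 0.004], [-0.242, 0.97, 0.002], [-0.004, 0.001, -1.0]]
wrist_force: [0.5, 0.6, -1.3]
width: 0.0301
grip_force: 26.1
[-32.39463908  28.6529717    0.37051162  82.57038081  -0.18426795
  68.52178326  71.98231817]
shift [ 0.1454 -0.422   0.0041] w [0.005 0.002 1.697] deg 97.2 dist 0.446
shift [ 0.1454 -0.422   0.0041] w [-0.002  0.004 -1.445] deg 82.8 dist 0.446
```

```bash
python3 -m crank '[{"x":0.01,"y":-0.03,"z":0,"wx":0,"wy":0,"wz":0.12,"claw":1},{"x":0.025,"y":-0.075,"z":0,"wx":0,"wy":0,"wz":0.29,"claw":1},{"x":0.042,"y":-0.122,"z":0,"wx":0,"wy":0,"wz":0.46,"claw":1},{"x":0.058,"y":-0.17,"z":0,"wx":0,"wy":0,"wz":0.63,"claw":1},{"x":0.075,"y":-0.22,"z":0,"wx":0,"wy":0,"wz":0.8,"claw":1},{"x":0.092,"y":-0.27,"z":0,"wx":0,"wy":0,"wz":0.97,"claw":1},{"x":0.11,"y":-0.32,"z":0,"wx":0,"wy":0,"wz":1.14,"claw":1},{"x":0.125,"y":-0.36,"z":0,"wx":0,"wy":0,"wz":1.3,"claw":1}]'
python3 - <<'E'
from h import *
go((.543,-.132,.30),axes((-.118,.993,0),(0,0,-1)))
E
```

```text
time: 6.45
ee_pos: [0.5465, -0.0697, 0.3024]
tool_rot: [[-0.487, 0.874, 0.001], [0.874, 0.487, 0.0], [-0.0, 0.001, -1.0]]
wrist_force: [0.8, -0.3, -0.3]
width: 0.0298
grip_force: 26.1
shift [-0.0528 -0.0334  0.0023] w [0.001 0.    0.39 ] deg 22.3 dist 0.062
```

```bash
python3 -m crank '[{"x":-0.025,"y":-0.016,"z":0,"wx":0,"wy":0,"wz":0.15,"claw":1},{"x":-0.045,"y":-0.03,"z":0,"wx":0,"wy":0,"wz":0.3,"claw":1},{"x":-0.053,"y":-0.033,"z":0.02,"wx":0,"wy":0,"wz":0.39,"claw":1},{"x":-0.053,"y":-0.033,"z":0.07,"wx":0,"wy":0,"wz":0.39,"claw":1},{"x":-0.053,"y":-0.033,"z":0.12,"wx":0,"wy":0,"wz":0.39,"claw":1},{"x":-0.053,"y":-0.033,"z":0.15,"wx":0,"wy":0,"wz":0.39,"claw":1},{"x":-0.053,"y":-0.033,"z":0.15,"wx":0,"wy":0,"wz":0.39,"claw":1}]'
python3 - <<'E'
from h import *
s=bot.observe();C=cam('wrist',s);im=bot.capture('wrist')
go((.543,-.132,.022),axes((-.118,.993,0),(0,0,-1)))
p=[.592,-.1352,np.radians(6.8)]
for P in BK: cv2.polylines(im,[np.round(proj(C,pose(p,np.array(P)[[1,3,7,5]]))).astype(int)],True,(0,0,255),1)
cv2.imwrite('pics/w3.png',im)
E
```

```text
time: 7.32
ee_pos: [0.543, -0.1291, 0.1501]
tool_rot: [[-0.125, 0.992, -0.004], [0.992, 0.125, 0.001], [0.001, -0.004, -1.0]]
wrist_force: [-0.2, 0.1, -0.8]
width: 0.0301
grip_force: 26.0
shift [-0.0023 -0.0016  0.1298] w [-0.001 -0.     0.007] deg 0.4 dist 0.13
```

View pics/w3.png

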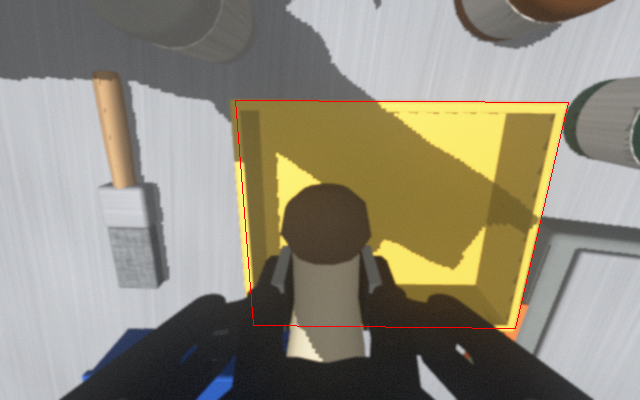

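```bash
python3 -m crank '[{"x":-0.002,"y":-0.001,"z":0.03,"wx":0,"wy":0,"wz":0,"claw":1},{"x":-0.002,"y":-0.001,"z":0.065,"wx":0,"wy":0,"wz":0,"claw":1},{"x":-0.002,"y":-0.001,"z":0.095,"wx":0,"wy":0,"wz":0,"claw":1},{"x":-0.002,"y":-0.001,"z":0.115,"wx":0,"wy":0,"wz":0,"claw":1},{"x":-0.002,"y":-0.001,"z":0.124,"wx":0,"wy":0,"wz":0,"claw":1},{"x":-0.002,"y":-0.001,"z":0.128,"wx":0,"wy":0,"wz":0,"claw":1},{"x":-0.002,"y":-0.001,"z":0.128,"wx":0,"wy":0,"wz":0,"claw":1},{"x":-0.002,"y":-0.001,"z":0.128,"wx":0,"wy":0,"wz":0,"claw":1}]'
```

```text
time: 8.38
ee_pos: [0.5442, -0.1319, 0.024]
tool_rot: [[-0.125, 0.992, 0.001], [0.992, 0.125, -0.0], [-0.0, 0.001, -1.0]]
wrist_force: [-0.2, 0.4, -0.9]
width: 0.0301
grip_force: 26.1
```

```bash
python3 -m crank '[{"x":0,"y":0,"z":0.002,"wx":0,"wy":0,"wz":0,"claw":1},{"x":0,"y":0,"z":0.0035,"wx":0,"wy":0,"wz":0,"claw":1},{"x":0,"y":0,"z":0.0035,"wx":0,"wy":0,"wz":0,"claw":1}]'
```

```text
time: 8.75
ee_pos: [0.544, -0.1317, 0.0207]
tool_rot: [[-0.125, 0.992, 0.001], [0.992, 0.125, 0.0], [0.0, 0.001, -1.0]]
wrist_force: [-1.9, 0.9, 8.4]
width: 0.0299
grip_force: 27.0
```

```bash
python3 -m crank '[{"x":0,"y":0,"z":-0.001,"wx":0,"wy":0,"wz":0,"claw":0.2},{"x":0,"y":0,"z":-0.001,"wx":0,"wy":0,"wz":0,"claw":0.1},{"x":0,"y":0,"z":-0.001,"wx":0,"wy":0,"wz":0,"claw":-0.1},{"x":0,"y":0,"z":-0.001,"wx":0,"wy":0,"wz":0,"claw":-0.2},{"x":0,"y":0,"z":-0.03,"wx":0,"wy":0,"wz":0,"claw":-0.2},{"x":0,"y":0,"z":-0.08,"wx":0,"wy":0,"wz":0,"claw":-0.2},{"x":0,"y":0,"z":-0.14,"wx":0,"wy":0,"wz":0,"claw":-0.2},{"x":0,"y":0,"z":-0.2,"wx":0,"wy":0,"wz":0,"claw":-0.2}]'
python3 - <<'E'
from h import *
p=np.load('chute.npy');c,s=np.cos(p[2]),np.sin(p[2]);u=np.array([c,s,0])
# look position: camera faces jam from above
go(np.array([p[0],p[1],.30])-.19*u,axes(u,(0,0,-1)))
print(np.array([p[0],p[1],.30])-.19*u)
C=cam('scene')
bot.capture('scene');bot.capture('side')
for n in('scene','side'):
    for r in bot.trace(n,'jammed_mid'):
        ys,xs=np.nonzero(r['pixels']);print(n,round(r['confidence'],2),r['rect'],ray(cam(n),(xs.mean(),ys.mean()),.1)[:2])
E
```

```text
time: 9.75
ee_pos: [0.5433, -0.1317, 0.2215]
tool_rot: [[-0.125, 0.992, -0.0], [0.992, 0.125, -0.0], [0.0, -0.0, -1.0]]
wrist_force: [0.7, -0.1, 0.2]
width: 0.0513
grip_force: 0.0
shift [ 0.157   0.056  -0.0785] w [-0.    -0.     0.076] deg 4.4 dist 0.184
[0.57928146 0.03102683 0.3       ]
scene 0.78 [363.2, 175.1, 388.9, 195.9] [0.55512623 0.14899165]
```

```bash
python3 -m crank '[{"x":0.02,"y":0.005,"z":-0.05,"wx":0,"wy":0,"wz":0,"claw":0.3},{"x":0.065,"y":0.02,"z":-0.08,"wx":0,"wy":0,"wz":0.03,"claw":1},{"x":0.115,"y":0.04,"z":-0.08,"wx":0,"wy":0,"wz":0.06,"claw":1},{"x":0.15,"y":0.053,"z":-0.08,"wx":0,"wy":0,"wz":0.076,"claw":1},{"x":0.157,"y":0.056,"z":-0.08,"wx":0,"wy":0,"wz":0.076,"claw":1},{"x":0.157,"y":0.056,"z":-0.08,"wx":0,"wy":0,"wz":0.076,"claw":1}]'
sed -i 's/(C,(a,b),.135)/(C,(a,b),.105)/' look.py; python3 look.py pics/w4.png
python3 - <<'E'
import cv2;im=cv2.imread('pics/w4.png')[60:320,120:560];cv2.imwrite('pics/w4c.png',cv2.resize(im,None,fx=1.8,fy=1.8))
E
```

```text
time: 10.7
ee_pos: [0.579, 0.0306, 0.2984]
tool_rot: [[-0.049, 0.999, -0.002], [0.999, 0.049, -0.001], [-0.001, -0.003, -1.0]]
wrist_force: [0.6, -0.4, 0.2]
width: 0.0002
grip_force: 0.0
10.7 [0.57896314 0.03055655 0.29843641] [[-0.049  0.999 -0.002]
 [ 0.999  0.049 -0.001]
 [-0.001 -0.003 -1.   ]]
0.69 [203.7, 0.0, 455.9, 172.5]
chute [0.56946184 0.22281252 1.62568694] 93.14500037277632 -0.8535694970254192 old -0.8434161324786325
0.97 [282.3, 239.8, 311.3, 288.4] [ 0.54390788 -0.06804526] 81.55033892926244 [0.00669795 0.01555348]
```

View pics/w4.png

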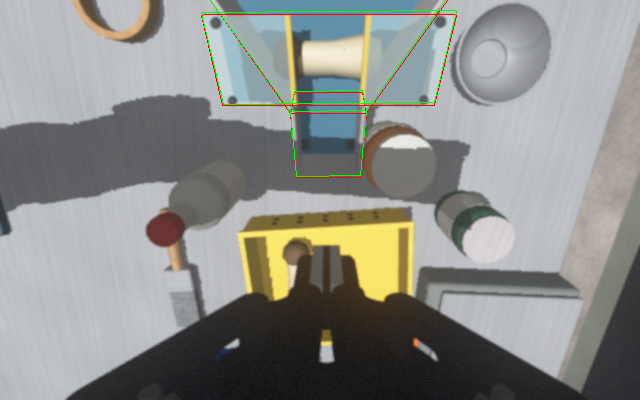

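Run:
```python
from h import *
p=np.array([.5697,.2215,np.radians(92.9)]);np.save('chute.npy',p)
C=cam('wrist');K,R,o=C
c,s=np.cos(p[2]),np.sin(p[2]);Rz=np.array([[c,-s,0],[s,c,0],[0,0,1]])
n=np.array([-np.sin(T),0,np.cos(T)]);t=np.array([-np.cos(T),0,-np.sin(T)])
for uv in((274,50),(385,60),(328,57),(330,39),(330,77)):
    d=Rz.T@(R@(np.linalg.inv(K)@[*uv,1]*[1,-1,-1]));oo=Rz.T@(o-[p[0],p[1],.115])
    X=oo+d*((.02-oo@n)/(d@n));print(uv,'s',(X@t).round(4),'y',X[1].round(4))
# pusher poses: tool x uphill along slope, z=-n
for s_,h in((.130,.10),(.130,.019),(.095,.019),(.05,.019),(.02,.019)):
    P=Rz@(s_*t+h*n)+[p[0],p[1],.115];print(s_,h,P.round(4));go(P,axes(Rz@-t,Rz@-n))
```

```text
(274, 50) s 0.0675 y 0.0501
(385, 60) s 0.0771 y -0.0561
(328, 57) s 0.0741 y -0.001
(330, 39) s 0.0582 y -0.0029
(330, 77) s 0.0931 y -0.003
0.13 0.1 [0.5778 0.0623 0.1535]
shift [0.0335 0.0002 0.1459] w [ 0.     0.42  -0.004] deg 24.1 dist 0.15
0.13 0.019 [0.5761 0.0952 0.0795]
shift [6.650e-02 2.000e-04 2.199e-01] w [ 0.     0.42  -0.004] deg 24.1 dist 0.23
0.095 0.019 [0.5745 0.1271 0.0937]
shift [ 0.0984 -0.      0.2056] w [ 0.     0.42  -0.004] deg 24.1 dist 0.228
0.05 0.019 [0.5724 0.1682 0.112 ]
shift [ 0.1395 -0.0002  0.1873] w [ 0.     0.42  -0.004] deg 24.1 dist 0.234
0.02 0.019 [0.571  0.1955 0.1242]
shift [ 0.1669 -0.0003  0.175 ] w [ 0.     0.42  -0.004] deg 24.1 dist 0.242
```

Run:
```python
from h import *
p=np.load('chute.npy');c,s=np.cos(p[2]),np.sin(p[2]);Rz=np.array([[c,-s,0],[s,c,0],[0,0,1]])
n=np.array([-np.sin(T),0,np.cos(T)]);t=np.array([-np.cos(T),0,-np.sin(T)])
P=Rz@(.12*t+.15*n+[0,-.002,0])+[p[0],p[1],.115];go(P,axes(Rz@-t,Rz@-n))
```

```text
shift [0.0222 0.0022 0.0962] w [ 0.     0.42  -0.004] deg 24.1 dist 0.099
```

```bash
python3 -m crank '[{"x":0.005,"y":0.001,"z":0.02,"wx":0,"wy":0.14,"wz":0,"claw":1},{"x":0.012,"y":0.002,"z":0.05,"wx":0,"wy":0.28,"wz":0,"claw":1},{"x":0.022,"y":0.002,"z":0.08,"wx":0,"wy":0.42,"wz":-0.004,"claw":1},{"x":0.022,"y":0.002,"z":0.096,"wx":0,"wy":0.42,"wz":-0.004,"claw":1},{"x":0.022,"y":0.002,"z":0.096,"wx":0,"wy":0.42,"wz":-0.004,"claw":1},{"x":0.022,"y":0.002,"z":0.096,"wx":0,"wy":0.42,"wz":-0.004,"claw":1}]'
cat > pu.py <<'E'
from h import *
p=np.load('chute.npy');c,s=np.cos(p[2]),np.sin(p[2]);Rz=np.array([[c,-s,0],[s,c,0],[0,0,1]])
n=np.array([-np.sin(T),0,np.cos(T)]);t=np.array([-np.cos(T),0,-np.sin(T)])
st=bot.observe();X=Rz.T@(np.array(st['ee_pos'])-[p[0],p[1],.115])
print('s',(X@t).round(4),'h',(X@n).round(4),'chute',X.round(4),'q',np.round(st['q']))
go(Rz@(.12*t+.016*n+[0,-.002,0])+[p[0],p[1],.115],axes(Rz@-t,Rz@-n))
E
python3 pu.py
```

```text
time: 11.6
ee_pos: [0.5814, 0.0542, 0.2053]
tool_rot: [[-0.052, 0.998, -0.019], [0.912, 0.055, 0.406], [0.407, 0.003, -0.914]]
wrist_force: [0.2, -0.1, -1.6]
width: 0.0001
grip_force: 0.0
s 0.1165 h 0.1507 chute [-0.1677 -0.0032  0.0903] q [ -9.  30.  16. 101. -38.  60.  31.]
shift [-0.0035 -0.0014  0.1347] w [0.001 0.    0.005] deg 0.3 dist 0.135
```

```bash
python3 -m crank '[{"x":-0.003,"y":-0.001,"z":0.03,"wx":0,"wy":0,"wz":0,"claw":1},{"x":-0.003,"y":-0.001,"z":0.065,"wx":0,"wy":0,"wz":0,"claw":1},{"x":-0.003,"y":-0.001,"z":0.095,"wx":0,"wy":0,"wz":0,"claw":1},{"x":-0.003,"y":-0.001,"z":0.118,"wx":0,"wy":0,"wz":0,"claw":1},{"x":-0.003,"y":-0.001,"z":0.13,"wx":0,"wy":0,"wz":0,"claw":1},{"x":-0.003,"y":-0.001,"z":0.134,"wx":0,"wy":0,"wz":0,"claw":1},{"x":-0.003,"y":-0.001,"z":0.134,"wx":0,"wy":0,"wz":0,"claw":1}]'
python3 pu.py
```

```text
time: 12.48
ee_pos: [0.5776, 0.1047, 0.081]
tool_rot: [[-0.049, 0.999, -0.02], [0.912, 0.053, 0.407], [0.407, 0.002, -0.913]]
wrist_force: [-0.6, -0.0, 0.3]
width: 0.0001
grip_force: 0.0
s 0.1207 h 0.0165 chute [-0.117  -0.0019 -0.034 ] q [-10.  40.  11. 105. -45.  46.  37.]
shift [0.0007 0.0001 0.0005] w [ 0.001 -0.001  0.003] deg 0.2 dist 0.001
```

```bash
python3 -m crank '[{"x":0.006,"y":0,"z":0,"wx":0,"wy":0,"wz":0,"claw":1},{"x":0.011,"y":0,"z":0,"wx":0,"wy":0,"wz":0,"claw":1},{"x":0.016,"y":0,"z":0,"wx":0,"wy":0,"wz":0,"claw":1},{"x":0.021,"y":0,"z":0,"wx":0,"wy":0,"wz":0,"claw":1},{"x":0.026,"y":0,"z":0,"wx":0,"wy":0,"wz":0,"claw":1},{"x":0.031,"y":0,"z":0,"wx":0,"wy":0,"wz":0,"claw":1},{"x":0.036,"y":0,"z":0,"wx":0,"wy":0,"wz":0,"claw":1},{"x":0.041,"y":0,"z":0,"wx":0,"wy":0,"wz":0,"claw":1}]'
python3 pu.py
python3 - <<'E'
from h import *
im=bot.capture('wrist')
cv2.imwrite('pics/w5.png',im)
E
```

```text
time: 13.48
ee_pos: [0.5763, 0.1415, 0.098]
tool_rot: [[-0.048, 0.999, -0.018], [0.912, 0.051, 0.406], [0.407, 0.004, -0.913]]
wrist_force: [0.8, -4.6, 5.5]
width: -0.0001
grip_force: 0.3
s 0.0802 h 0.0171 chute [-0.0803 -0.0025 -0.017 ] q [-13.  38.  11. 105. -45.  46.  33.]
shift [-0.0398 -0.0006  0.0011] w [ 0.003 -0.     0.002] deg 0.2 dist 0.04
```

View pics/w5.png

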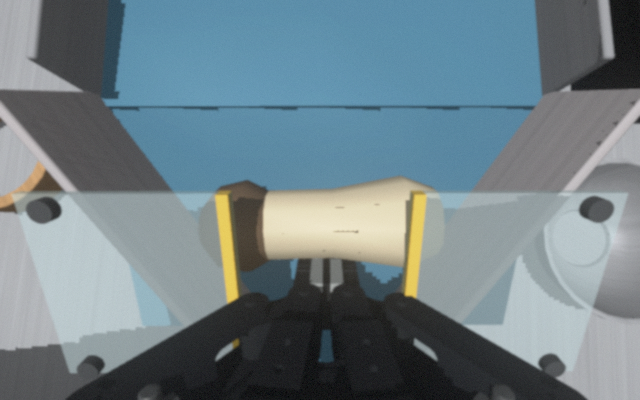

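```bash
python3 -m crank '[{"x":0.006,"y":0,"z":0,"wx":0,"wy":0,"wz":0,"claw":1},{"x":0.012,"y":0,"z":0,"wx":0,"wy":0,"wz":0,"claw":1},{"x":0.018,"y":0,"z":0,"wx":0,"wy":0,"wz":0,"claw":1},{"x":0.024,"y":0,"z":0,"wx":0,"wy":0,"wz":0,"claw":1},{"x":0.03,"y":0,"z":0,"wx":0,"wy":0,"wz":0,"claw":1},{"x":0.036,"y":0,"z":0,"wx":0,"wy":0,"wz":0,"claw":1},{"x":0.042,"y":0,"z":0,"wx":0,"wy":0,"wz":0,"claw":1},{"x":0.048,"y":0,"z":0,"wx":0,"wy":0,"wz":0,"claw":1}]'
python3 - <<'E'
from h import *
exec(open('pu.py').read().split('go(')[0].split('import *')[1])
for x,z,a in((-.02,.009,12),(-.005,.016,0),(.04,.016,0)):
    a=np.radians(a);print(x);go(Rz@np.array([x,-.002,z])+[p[0],p[1],.115],axes(Rz@[np.cos(a),0,np.sin(a)],Rz@[np.sin(a),0,-np.cos(a)]))
E
```

```text
time: 14.52
ee_pos: [0.5725, 0.1857, 0.1168]
tool_rot: [[-0.048, 0.999, -0.021], [0.912, 0.053, 0.407], [0.407, 0.001, -0.913]]
wrist_force: [-0.4, -3.9, 3.6]
width: 0.0001
grip_force: 0.4
s 0.032 h 0.0162 chute [-0.0359 -0.001   0.0018] q [-18.  36.  11. 105. -45.  46.  28.]
-0.02
shift [ 0.0174  0.0011 -0.0001] w [ 0.    -0.21   0.002] deg 12.0 dist 0.017
-0.005
shift [ 0.034   0.0011 -0.0004] w [ 0.    -0.419  0.002] deg 24.0 dist 0.034
0.04
shift [0.0751 0.0012 0.0179] w [ 0.    -0.419  0.002] deg 24.0 dist 0.077
```

```bash
python3 -m crank '[{"x":0.009,"y":0,"z":0,"wx":0,"wy":-0.1,"wz":0,"claw":1},{"x":0.0175,"y":0,"z":0,"wx":0,"wy":-0.21,"wz":0,"claw":1},{"x":0.026,"y":0,"z":0,"wx":0,"wy":-0.32,"wz":0,"claw":1},{"x":0.034,"y":0,"z":0,"wx":0,"wy":-0.419,"wz":0,"claw":1},{"x":0.044,"y":0,"z":0.004,"wx":0,"wy":-0.419,"wz":0,"claw":1},{"x":0.054,"y":0,"z":0.0085,"wx":0,"wy":-0.419,"wz":0,"claw":1},{"x":0.064,"y":0,"z":0.013,"wx":0,"wy":-0.419,"wz":0,"claw":1},{"x":0.07,"y":0,"z":0.0155,"wx":0,"wy":-0.419,"wz":0,"claw":1}]'
python3 -m crank '[{"x":0.004,"y":0,"z":0,"wx":0,"wy":0,"wz":0,"claw":1},{"x":0.004,"y":0,"z":0,"wx":0,"wy":0,"wz":0,"claw":1},{"x":-0.01,"y":0,"z":-0.005,"wx":0,"wy":0,"wz":0,"claw":1},{"x":-0.02,"y":0,"z":-0.05,"wx":0,"wy":0,"wz":0,"claw":1},{"x":-0.05,"y":0,"z":-0.1,"wx":0,"wy":0,"wz":0,"claw":0},{"x":-0.08,"y":0,"z":-0.15,"wx":0,"wy":0,"wz":0,"claw":-0.5},{"x":-0.08,"y":0,"z":-0.17,"wx":0,"wy":0,"wz":0,"claw":-1},{"x":-0.08,"y":0,"z":-0.17,"wx":0,"wy":0,"wz":0,"claw":-1}]'
sed -i 's/(C,(a,b),.105)/(C,(a,b),.135)/' look.py; python3 look.py pics/w6.png
```

```text
time: 15.52
ee_pos: [0.5689, 0.256, 0.1308]
tool_rot: [[-0.052, 0.999, 0.0], [0.999, 0.052, 0.002], [0.002, 0.0, -1.0]]
wrist_force: [0.6, -0.4, -0.4]
width: 0.0
grip_force: 0.0
time: 16.52
ee_pos: [0.574, 0.1745, 0.3028]
tool_rot: [[-0.051, 0.999, 0.004], [0.999, 0.051, 0.003], [0.002, 0.004, -1.0]]
wrist_force: [0.2, -0.3, -0.5]
width: 0.0723
grip_force: 0.0
16.525 [0.57395788 0.1744827  0.30277644] [[-0.051  0.999  0.004]
 [ 0.999  0.051  0.003]
 [ 0.002  0.004 -1.   ]]
0.78 [192.8, 0.3, 450.2, 279.5]
chute [0.56957477 0.2232254  1.62332832] 93.00986148989585 -0.9011479923120876 old -0.8967483035375977
0.58 [284.5, 325.7, 311.5, 356.9] [ 0.54925114 -0.01867485] 98.59056971168692 [0.00741972 0.01334346]
```

View pics/w6.png

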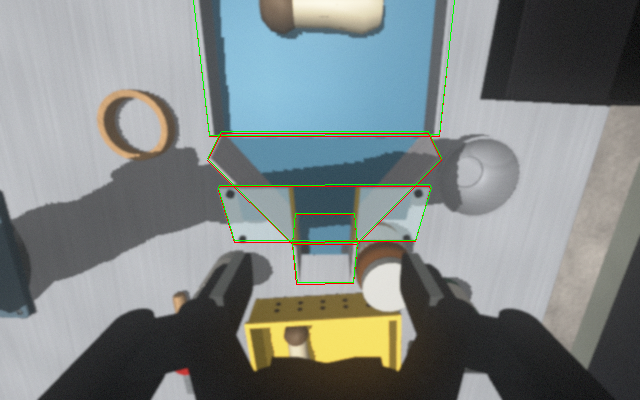

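```bash
python3 -m crank '[{"x":0.04,"y":0,"z":0,"wx":0,"wy":0,"wz":0,"claw":-1},{"x":0.08,"y":0,"z":0,"wx":0,"wy":0,"wz":0,"claw":-1},{"x":0.08,"y":0,"z":0,"wx":0,"wy":0,"wz":0,"claw":-1},{"x":0.08,"y":0,"z":0,"wx":0,"wy":0,"wz":0,"claw":-1}]'
python3 look.py pics/w7.png;python3 -m crank '[{"x":0,"y":0,"z":0,"wx":0,"wy":0,"wz":0,"claw":-1}]' >/dev/null; python3 look.py pics/w7b.png
```

```text
time: 17.18
ee_pos: [0.5683, 0.2552, 0.2997]
tool_rot: [[-0.053, 0.999, -0.001], [0.999, 0.053, -0.001], [-0.001, -0.001, -1.0]]
wrist_force: [-0.0, -0.4, 0.8]
width: 0.0853
grip_force: 0.0
17.175 [0.56830086 0.25515455 0.29968863] [[-0.053  0.999 -0.001]
 [ 0.999  0.053 -0.001]
 [-0.001 -0.001 -1.   ]]
0.67 [196.9, 5.8, 457.3, 332.2]
chute [0.56958902 0.22054189 1.62381256] 93.03760635598321 -0.8936427328048798 old -0.8878138710645535
17.45 [0.56891146 0.25498313 0.30090025] [[-0.051  0.999  0.001]
 [ 0.999  0.051  0.001]
 [ 0.001  0.001 -1.   ]]
0.83 [194.8, 4.2, 454.5, 332.1]
chute [0.56923516 0.22027165 1.6252217 ] 93.11834425292804 -0.8903629464415027 old -0.8873991542669111
```

View pics/w7.png

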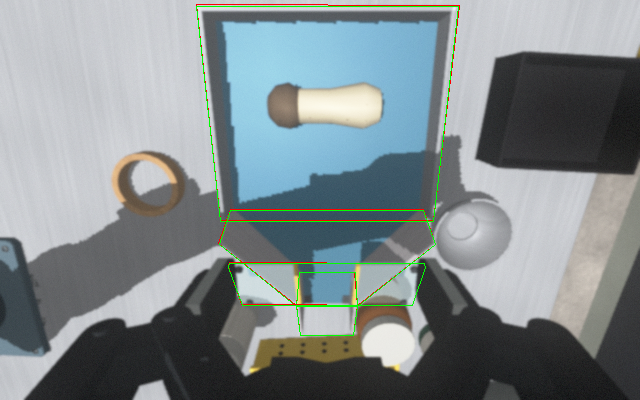

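Run:
```python
from h import *
C=cam('wrist')
for uv in((267,105),(383,105),(325,105),(315,105)):print(uv,ray(C,uv,.135)[:2].round(4))
C6=list(C);s=dict(ee_pos=[.57396,.17448,.30278],tool_rot=np.array([[-.051,.999,.004],[.999,.051,.003],[.002,.004,-1]]))
print(ray(cam('wrist',s),(322,36),.13),ray(C,(325,128),.13))
```

```text
(267, 105) [0.5104 0.3266]
(383, 105) [0.616  0.3321]
(325, 105) [0.5632 0.3293]
(315, 105) [0.5541 0.3288]
[0.56350805 0.30597426 0.13      ] [0.56427159 0.30838824 0.13      ]
```

```bash
python3 -m crank '[{"x":0.01,"y":0,"z":0,"wx":0,"wy":0,"wz":-0.18,"claw":-1},{"x":0.02,"y":-0.005,"z":0,"wx":0,"wy":0,"wz":-0.36,"claw":-1},{"x":0.035,"y":-0.01,"z":0,"wx":0,"wy":0,"wz":-0.54,"claw":-1},{"x":0.05,"y":-0.01,"z":0,"wx":0,"wy":0,"wz":-0.72,"claw":-1},{"x":0.06,"y":-0.01,"z":0,"wx":0,"wy":0,"wz":-0.9,"claw":-1},{"x":0.07,"y":-0.01,"z":0,"wx":0,"wy":0,"wz":-1.08,"claw":-1},{"x":0.074,"y":-0.01,"z":0,"wx":0,"wy":0,"wz":-1.26,"claw":-1},{"x":0.074,"y":-0.01,"z":0,"wx":0,"wy":0,"wz":-1.44,"claw":-1}]'
python3 - <<'E'
from h import *
go((.554,.3288,.132),axes((-1,-.052,0),(0,0,-1)))
E
```

```text
time: 18.6
ee_pos: [0.5547, 0.3297, 0.3009]
tool_rot: [[-0.997, 0.071, 0.001], [0.071, 0.997, 0.001], [-0.001, 0.001, -1.0]]
wrist_force: [-0.4, -0.5, 0.2]
width: 0.0853
grip_force: 0.0
shift [ 0.0007 -0.0012  0.1689] w [ 0.001  0.001 -0.123] deg 7.1 dist 0.169
```

```bash
python3 -m crank '[{"x":0,"y":-0.001,"z":0.02,"wx":0,"wy":0,"wz":-0.123,"claw":-1},{"x":0,"y":-0.001,"z":0.06,"wx":0,"wy":0,"wz":-0.123,"claw":-1},{"x":0,"y":-0.001,"z":0.1,"wx":0,"wy":0,"wz":-0.123,"claw":-1},{"x":0,"y":-0.001,"z":0.135,"wx":0,"wy":0,"wz":-0.123,"claw":-1},{"x":0,"y":-0.001,"z":0.158,"wx":0,"wy":0,"wz":-0.123,"claw":-1},{"x":0,"y":-0.001,"z":0.169,"wx":0,"wy":0,"wz":-0.123,"claw":-1},{"x":0,"y":-0.001,"z":0.169,"wx":0,"wy":0,"wz":-0.123,"claw":-1}]'
python3 -m crank '[{"x":0,"y":0,"z":0,"wx":0,"wy":0,"wz":0,"claw":0},{"x":0,"y":0,"z":0,"wx":0,"wy":0,"wz":0,"claw":0.4},{"x":0,"y":0,"z":0,"wx":0,"wy":0,"wz":0,"claw":1},{"x":0,"y":0,"z":0,"wx":0,"wy":0,"wz":0,"claw":1},{"x":0,"y":0,"z":0,"wx":0,"wy":0,"wz":0,"claw":1},{"x":0,"y":0,"z":0,"wx":0,"wy":0,"wz":0,"claw":1}]' 25
```

```text
time: 19.48
ee_pos: [0.5548, 0.3284, 0.1317]
tool_rot: [[-0.999, -0.045, 0.0], [-0.045, 0.999, 0.001], [-0.0, 0.001, -1.0]]
wrist_force: [0.2, -0.5, 0.6]
width: 0.0855
grip_force: 0.0
time: 20.23
ee_pos: [0.5552, 0.3287, 0.1325]
tool_rot: [[-0.999, -0.045, 0.001], [-0.045, 0.999, 0.002], [-0.001, 0.001, -1.0]]
wrist_force: [-1.4, 0.1, 6.3]
width: 0.03
grip_force: 26.8
```

```bash
python3 -m crank '[{"x":0,"y":0,"z":-0.02,"wx":0,"wy":0,"wz":0,"claw":1},{"x":0,"y":0,"z":-0.06,"wx":0,"wy":0,"wz":0,"claw":1},{"x":0,"y":0,"z":-0.11,"wx":0,"wy":0,"wz":0,"claw":1},{"x":0,"y":0,"z":-0.15,"wx":0,"wy":0,"wz":0,"claw":1},{"x":0,"y":0,"z":-0.17,"wx":0,"wy":0,"wz":0,"claw":1}]'
python3 - <<'E'
from h import *
C={c:cam(c) for c in('scene','side')}
v=[]
for c in C:
    bot.capture(c);v.append((C[c],bot.trace(c,'yellow_basket')[0]['pixels']))
    for r in bot.trace(c,'waiting_mid'):
        ys,xs=np.nonzero(r['pixels']);print(c,round(r['confidence'],2),ray(C[c],(xs.mean(),ys.mean()),.024)[:2].round(3))
p,f=fit([.592,-.135,.12],BK,v);print(p,np.degrees(p[2]),f)
go((.6356,-.121,.30),axes((-.118,.993,0),(0,0,-1)))
E
```

```text
time: 20.85
ee_pos: [0.5556, 0.3286, 0.3058]
tool_rot: [[-0.999, -0.045, 0.004], [-0.045, 0.999, 0.003], [-0.004, 0.003, -1.0]]
wrist_force: [0.9, 0.1, -1.2]
width: 0.0301
grip_force: 26.3
scene 0.8 [ 0.547 -0.143]
side 0.97 [ 0.546 -0.139]
[ 0.59196047 -0.13604087  0.11453154] 6.562174014224409 -0.9131047345344261
shift [-0.0612 -0.4522  0.0007] w [-1.000e-03 -1.000e-03  1.498e+00] deg 85.8 dist 0.456
```

```bash
python3 -m crank '[{"x":-0.004,"y":-0.03,"z":0,"wx":0,"wy":0,"wz":0.1,"claw":1},{"x":-0.011,"y":-0.08,"z":0,"wx":0,"wy":0,"wz":0.26,"claw":1},{"x":-0.018,"y":-0.13,"z":0,"wx":0,"wy":0,"wz":0.43,"claw":1},{"x":-0.025,"y":-0.185,"z":0,"wx":0,"wy":0,"wz":0.6,"claw":1},{"x":-0.032,"y":-0.24,"z":0,"wx":0,"wy":0,"wz":0.77,"claw":1},{"x":-0.04,"y":-0.295,"z":0,"wx":0,"wy":0,"wz":0.94,"claw":1},{"x":-0.047,"y":-0.35,"z":0,"wx":0,"wy":0,"wz":1.11,"claw":1},{"x":-0.053,"y":-0.395,"z":0,"wx":0,"wy":0,"wz":1.26,"claw":1}]'
python3 - <<'E'
from h import *
go((.6356,-.122,.15),axes((-.118,.993,0),(0,0,-1)))
E
```

```text
time: 22.15
ee_pos: [0.6249, -0.0664, 0.3005]
tool_rot: [[-0.342, 0.94, -0.001], [0.94, 0.342, 0.0], [0.001, -0.001, -1.0]]
wrist_force: [0.3, 0.5, -1.3]
width: 0.0303
grip_force: 26.2
shift [-0.056  -0.0088  0.1505] w [-0.001 -0.001  0.231] deg 13.2 dist 0.161
```

```bash
python3 -m crank '[{"x":-0.025,"y":-0.004,"z":0,"wx":0,"wy":0,"wz":0.1,"claw":1},{"x":-0.045,"y":-0.007,"z":0,"wx":0,"wy":0,"wz":0.231,"claw":1},{"x":-0.056,"y":-0.009,"z":0.02,"wx":0,"wy":0,"wz":0.231,"claw":1},{"x":-0.056,"y":-0.009,"z":0.07,"wx":0,"wy":0,"wz":0.231,"claw":1},{"x":-0.056,"y":-0.009,"z":0.12,"wx":0,"wy":0,"wz":0.231,"claw":1},{"x":-0.056,"y":-0.009,"z":0.15,"wx":0,"wy":0,"wz":0.231,"claw":1},{"x":-0.056,"y":-0.009,"z":0.15,"wx":0,"wy":0,"wz":0.231,"claw":1}]'
python3 - <<'E'
from h import *
go((.6356,-.122,.024),axes((-.118,.993,0),(0,0,-1)))
E
```

```text
time: 23.02
ee_pos: [0.6338, -0.118, 0.1474]
tool_rot: [[-0.127, 0.992, -0.007], [0.992, 0.127, 0.002], [0.003, -0.006, -1.0]]
wrist_force: [-0.1, 0.4, -0.0]
width: 0.0298
grip_force: 26.3
shift [-0.0046  0.0021  0.1234] w [-0.006 -0.003  0.009] deg 0.7 dist 0.123
```

```bash
python3 -m crank '[{"x":-0.002,"y":0.001,"z":0.03,"wx":0,"wy":0,"wz":0,"claw":1},{"x":-0.002,"y":0.001,"z":0.065,"wx":0,"wy":0,"wz":0,"claw":1},{"x":-0.002,"y":0.001,"z":0.095,"wx":0,"wy":0,"wz":0,"claw":1},{"x":-0.002,"y":0.001,"z":0.115,"wx":0,"wy":0,"wz":0,"claw":1},{"x":-0.002,"y":0.001,"z":0.122,"wx":0,"wy":0,"wz":0,"claw":1},{"x":-0.002,"y":0.001,"z":0.125,"wx":0,"wy":0,"wz":0,"claw":1},{"x":-0.002,"y":0.001,"z":0.125,"wx":0,"wy":0,"wz":0,"claw":1},{"x":-0.002,"y":0.001,"z":0.125,"wx":0,"wy":0,"wz":0,"claw":1}]'
```

```text
time: 24.02
ee_pos: [0.6387, -0.1212, 0.0275]
tool_rot: [[-0.125, 0.992, 0.002], [0.992, 0.125, 0.001], [0.001, 0.002, -1.0]]
wrist_force: [0.4, 1.0, -0.9]
width: 0.03
grip_force: 26.3
```

```bash
python3 -m crank '[{"x":0,"y":0,"z":0.003,"wx":0,"wy":0,"wz":0,"claw":1},{"x":0,"y":0,"z":0.005,"wx":0,"wy":0,"wz":0,"claw":1},{"x":0,"y":0,"z":0.0055,"wx":0,"wy":0,"wz":0,"claw":1},{"x":0,"y":0,"z":0.0055,"wx":0,"wy":0,"wz":0,"claw":1}]'
```

```text
time: 24.52
ee_pos: [0.6382, -0.121, 0.0216]
tool_rot: [[-0.125, 0.992, 0.001], [0.992, 0.125, 0.001], [0.001, 0.001, -1.0]]
wrist_force: [-1.6, 1.9, 4.4]
width: 0.0299
grip_force: 26.9
```

Contact at 4 N, so release and rise.

```bash
python3 -m crank '[{"x":0,"y":0,"z":0,"wx":0,"wy":0,"wz":0,"claw":0.2},{"x":0,"y":0,"z":0,"wx":0,"wy":0,"wz":0,"claw":0.1},{"x":0,"y":0,"z":0,"wx":0,"wy":0,"wz":0,"claw":-0.1},{"x":0,"y":0,"z":0,"wx":0,"wy":0,"wz":0,"claw":-0.2},{"x":0,"y":0,"z":-0.03,"wx":0,"wy":0,"wz":0,"claw":-0.2},{"x":0,"y":0,"z":-0.08,"wx":0,"wy":0,"wz":0,"claw":-0.2},{"x":0,"y":0,"z":-0.14,"wx":0,"wy":0,"wz":0,"claw":-0.2},{"x":0,"y":0,"z":-0.2,"wx":0,"wy":0,"wz":0,"claw":-0.2}]'
python3 -m crank '[{"x":-0.03,"y":0,"z":-0.04,"wx":0,"wy":0,"wz":0,"claw":-0.2},{"x":-0.06,"y":0,"z":-0.06,"wx":0,"wy":0,"wz":0,"claw":-0.2},{"x":-0.06,"y":0,"z":-0.06,"wx":0,"wy":0,"wz":0,"claw":-0.2},{"x":-0.06,"y":0,"z":-0.06,"wx":0,"wy":0,"wz":0,"claw":-0.2}]'
python3 - <<'E'
from h import *
v=[]
for c in('scene','side','wrist'):
    C=cam(c);bot.capture(c)
    b=bot.trace(c,'yellow_basket')
    if c!='wrist' and b:v.append((C,b[0]['pixels']))
    for r in bot.trace(c,'waiting_mid'):
        ys,xs=np.nonzero(r['pixels']);print(c,round(r['confidence'],2),ray(C,(xs.mean(),ys.mean()),.024)[:2].round(3))
print(fit([.592,-.135,.12],BK,v))
E
```

```text
time: 25.52
ee_pos: [0.6378, -0.1212, 0.2229]
tool_rot: [[-0.124, 0.992, 0.001], [0.992, 0.124, 0.001], [0.001, 0.001, -1.0]]
wrist_force: [0.6, 0.1, 0.6]
width: 0.0512
grip_force: 0.0
time: 26.02
ee_pos: [0.6452, -0.1798, 0.2802]
tool_rot: [[-0.125, 0.992, -0.0], [0.992, 0.125, 0.002], [0.002, 0.0, -1.0]]
wrist_force: [0.2, 1.5, -0.0]
width: 0.0513
grip_force: 0.0
scene 0.81 [ 0.545 -0.139]
side 0.68 [ 0.546 -0.14 ]
wrist 0.91 [ 0.544 -0.138]
(array([ 0.591887  , -0.13575735,  0.11960366]), np.float64(-0.8366211616903718))
```

Run:
```python
from h import *
for c in('scene','side','wrist'):
    im=bot.capture(c);C=cam(c)
    for nm,b in(('m1',-.047),('m2',.047)):
        q=[.592+b*.993,-.1355+b*.118,np.radians(6.8)]
        P=pose(q,[(0,.04,.04),(0,.01,.038),(0,-.03,.04),(.035 if b<0 else -.035,0,.006)])
        print(c,nm,[(im[int(v),int(u)].tolist() if 0<=u<640 and 0<=v<400 else None) for u,v in proj(C,P)])
    print([(round(r['confidence'],2),np.round(r['rect'])) for r in bot.trace(c,'jammed_mid')])
```

```text
scene m1 [[58, 70, 84], [193, 212, 223], [196, 214, 225], [122, 213, 236]]
scene m2 [[56, 68, 81], [105, 119, 129], [149, 166, 178], [89, 165, 188]]
[(0.67, array([292., 265., 333., 298.]))]
side m1 [[36, 43, 53], [161, 191, 208], [160, 190, 206], [10, 186, 221]]
side m2 [[37, 44, 54], [79, 93, 100], [82, 96, 105], [15, 90, 109]]
[(0.77, array([344., 216., 366., 253.]))]
wrist m1 [[50, 70, 85], [218, 240, 246], [201, 230, 240], [124, 242, 251]]
wrist m2 [[48, 69, 83], [102, 122, 134], [101, 125, 138], [57, 121, 144]]
[(0.76, array([311.,  77., 342., 164.]))]
```

Both mushrooms lie flat in the yellow basket: cap brown, stem ivory and basket floor all show where expected in all three views.

```bash
python3 -c "
from cell import bot
print(bot.hand_in())"
```

```text
the job is handed in; nothing more can be done
None
```

I pushed the jammed mushroom back up onto the pan, laid it and the waiting mushroom side by side in the yellow basket (which did not move), and handed the job in at about 26 s; the waiting one went in first because it was in the way.

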